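# Fold and tuck the battery box lid

### The arm

A 6-joint arm with a two-finger parallel gripper is mounted at the origin on the work surface. World frame = base frame: x ahead of the robot, y to its left, z up, the work surface at z = 0. Lengths are in mm, angles in rad, forces in N, time in s.
With the tool pointing down it reaches from about 300 to 775 mm from the base axis. Payload 14.6 kg.
Tool frame: the origin (TCP) lies at the very end of the fingers, on their centre line; the grasp point (between the pads) lies 19 mm behind it; z points along the fingers, y is the line along which they close (so a half turn about z gives the same grasp; the last joint's range is limited). The gripper opens to 94 mm and grips with 3 to 60 N. Pads are 16 mm wide; open, the fingers measure 119 mm over their backs; the gripper's body (75 mm by 177 mm) begins 78 mm behind the grasp point.
Start: joints at [-1.355, 0.3, 1.521, -0, 1.321, -0.067], TCP at [153.468, -528.145, 205.446] pointing down, gripper open.
Joint ranges: [-3.03, 3.03], [-0.79, 2.21], [0.23, 2.52], [-1.04, 4.18], [0, 3.07], [-2.55, 2.55]. Speed limits (rad/s): [2.22, 2.22, 2.57, 3.14, 3.14, 3.14].

### API

Orientations are given as [roll, pitch, yaw] about the fixed x, y, z axes, in that order (R = Rz(yaw) Ry(pitch) Rx(roll)).
In Python, from cell import manip, eyes, ticket gives the robot as it stands. The module is installed in compiled form; this text tells all that it offers.
- The arm moves only by the tool arm_command, never from a script. Its argument "plan" is a list of rows, each a list of 5 numbers: the opening, from -1 (shut) to 1 (fully open), then the shift along the tool's x, y, z in m, then the turn about the tool's z in rad. In form: [[jaw, dx, dy, dz, roll], ...]. A call has 1 to 20 rows; each row shifts and turns the commanded pose from where the row before left it, along the tool's axes as they then stand; what a row does not reach is not made up. A row lasts 1/8 s, in which the tool goes at most 62.5 mm and 10.7 degrees, less where a joint would pass 70% of its speed; a pose out of reach is approached as far as the arm can. A call is refused whole if a number of a shift passes 0.0625 or a number of a turn 0.188, either way. A call with a gripper value outside its range is refused whole. The fingers move at their own pace and stop on an object; "newtons" is the grip in N (left out, the last holds). Time passes only in rows, so rows that do not move let the fingers close. It gives the time, the measured TCP pose, the force, the opening and the grip force at its end, in the units of the state.
- manip.read_state(): the state, without advancing time (a new reading comes with each control period).
- eyes.camera(name): name is "scene" or "top" or "wrist"; returns a dict with "img" (420x560x3 uint8, blue, green, red), "z_map" (420x560 float32, mm along the optical axis (not along the pixel's ray), 0 where there is no reading), "fx", "fy", "cx", "cy" (pixels), "dist" ([k1, k2, p1, p2, k3] as OpenCV has them; the pictures are not rectified), "eye" and "orientation" of the camera in the world. Camera axes: x right, y down, z forward; pixel columns grow to the right and rows downward; lengths in mm; the calibration is good to about 2 mm. A picture is of the moment at which its call begins.
- ticket.sign_off(): hands the job in; it is judged then, once.
The state is a dict: "clock": time; "joints": joint angles; "qd": joint speeds; "effort": joint torques, N m; "eef_pos": TCP position; "eef_rot": TCP orientation; "wrist_force": force on the tool from outside, world axes, zero at the start; "moment": the same for the moment, N m; "finger_gap": finger opening in mm; "finger_force": force on a finger pad.
Only numpy, scipy, OpenCV 4.12 (cv2) and the standard library are available. Lean on these libraries where they do the work, as an engineer would, in place of code of your own. Each camera call takes 0.05 s, during which the arm holds its last target. There are 200 camera calls.

### The job

Close the wooden box of AAA cells: push its open, springy lid over with the fingertips until it lies flat, then, keeping it pressed down, push it along until its free edge is tucked fully beneath the wooden lip, so that it stays shut when you let go and move clear. Work only on the lid's outside face: do not pinch or lift the lid, do not force it against the lip, and leave the jar, the bulb and the kitchen timer standing where they are.

Things in the scene. Friction and masses are not known exactly. Their poses are not given: they have to be found in the camera images.
- box: Open wooden box, 114 mm (x) by 138 mm (y, from -66 to +72 mm), rim 52 mm above its underside, fixed in a grey tray (360 x 300 mm, walls up to 42 mm above the work surface). Origin on its underside, 16 mm above the work surface. +y is the direction in which the lid is pushed to tuck it; hinge along x on the -y rim, lip along the +y rim. Yaw up to 0.95 rad either way.
- lip: Fixed wooden lip along the box's +y rim; origin and axes the same as box. A strip 114 mm long, 6 mm thick, covering y = 51 to 72 mm, underside 59 mm and top 65 mm above the box's underside. The shut lid's top face is at 55 mm, so 4 mm is free between lid and lip. The lid cannot pass through it.
- lip_edge (a point): Middle of the lip's lower inner edge (box frame 0, 51, 59 mm).
- lid (a joint): Hinge angle, rad: 0 = flat on the rim (hard stop), 1.57 upright, 2.1 leaning fully back away from the lip. Springy: 0.06 N m/rad towards 1.75, with 0.02 N m friction. Starts between 1.5 and 2.0; let go when flat but not tucked, it rises again to between 0.9 and 1.4 rad. Turns about box +x.
- lid_slide (a joint): Travel of the hinge pin in its slots towards the lip (box +y), m: 0 = back, 0.018 = fully home (hard stop). Takes about 3 N to move and stays where left; starts between 0 and 0.003. With the lid flat its free edge is 6 mm short of the lip at 0, and 12 mm under it at 0.018. Beyond 0.006 the lid can no longer fold down past the lip.
- hinge (a point): Middle of the hinge pin (6 mm thick, 108 mm long), 52 mm above the box's underside, at box y = -55 mm plus the slide travel.
- lid_edge (a point): Middle of the lid's free edge, 100 mm from the hinge, at half the panel's 3 mm thickness.
- lid_step (a point): Foot of the thumb step on the lid's outer face (upper face when shut), 72 mm from the hinge, in the middle. Its square face, 7 mm high and 96 mm long, looks to the hinge; a slope falls from its top towards the free edge and ends 86 mm from the hinge. Fingertips pressing the lid just on the hinge side of the step can push the lid along.
- liner: Raised pad on the lid's inner face (underside when shut), 74 by 60 mm, 2 mm thick, its middle 50 mm from the hinge. Must not be pushed on: fingers on it mean the lid is being pinched or lifted. Its origin lies on the hinge pin's middle, axes as the lid's.
- jar: Green glass jar with steel lid, 60 mm across, 95 mm tall, loose; origin under its middle. Stands in the tray to one side of the box. Leave alone.
- bulb: Frosted bulb, cap upward, in an open cardboard holder 56 mm square, 91 mm tall in all, loose; origin under its middle. Stands in the tray beside the box. Leave alone.
- timer: White plastic kitchen timer, round, 60 mm across, 52 mm tall, loose; origin under its middle. Stands in the tray beside the box. Leave alone.
- lid_panel: The lid: white plastic panel 100 mm wide along the hinge, 3 mm thick, reaching 100 mm from the hinge. Origin at the middle of the hinge pin, level with the panel's underside when shut; y runs from hinge to free edge, z out of the outer face (up when shut), x along the pin.

How it is judged:
By the outcome, as a careful person would: the job done as asked, in the order asked, and still so for the second after the job is handed in, with the robot touching nothing.
It also fails if it takes over 38 s, if anything falls off the work surface, if the arm or the gripper's body presses on something with over 40 N, if the wrist force passes 120 N, or if a joint passes its speed limit or range.

## Working session

There is one attempt and no reset: what is moved stays moved. The work goes in short steps, Python scripts to look and compute and a tool call to move; the robot and the scene stay as the last step left them, time stands still between calls to the robot, and variables do not carry over. Pictures are saved under pics/ and viewed, at most 10 in all, crops included, and the job is handed in when it is done.

Besides the shell and the picture viewer there is one more tool, called in YAML: its name, and indented under it one key for each argument. arm_command: Moves the arm, as the interface text tells. Its arguments: {"type":"object","properties":{"plan":{"type":"array"},"newtons":{"type":"number"}},"required":["plan"]}

```bash
mkdir -p pics
cat > h.py <<'E'
import numpy as np, cv2
from scipy.spatial.transform import Rotation as R
from cell import manip, eyes, ticket
def rot(o):
    o=np.array(o,float)
    return o if o.shape==(3,3) else R.from_euler('xyz',o).as_matrix()
def pts(c,uv,z=None):
    uv=np.array(uv,float).reshape(-1,2)
    K=np.array([[c['fx'],0,c['cx']],[0,c['fy'],c['cy']],[0,0,1]])
    n=cv2.undistortPoints(uv[:,None],K,np.array(c['dist'],float))[:,0]
    if z is None: z=np.array([c['z_map'][int(round(v)),int(round(u))] for u,v in uv])
    p=np.c_[n*z[:,None],z]
    return p@rot(c['orientation']).T+np.array(c['eye'])
def cloud(c,s=1):
    v,u=np.mgrid[0:420:s,0:560:s]; m=c['z_map'][v,u]>0
    uv=np.c_[u[m],v[m]]
    return uv,pts(c,uv)
E
python3 - <<'E'
from h import *
import pickle
s=manip.read_state();print(s)
cs={n:eyes.camera(n) for n in('scene','top')}
pickle.dump(cs,open('c0.pkl','wb'))
for n,c in cs.items(): print(n,c['eye'],c['orientation'],c['fx'],c['dist'],(c['z_map']>0).mean())
cv2.imwrite('pics/a.png',np.vstack([cv2.resize(cs['top']['img'],(800,600))]))
cv2.imwrite('pics/b.png',cv2.resize(cs['scene']['img'],(800,600)))
E
```

```text
{'clock': 0.0, 'joints': array([-1.35456422e+00,  3.00503389e-01,  1.52159340e+00,  1.17227119e-06,
        1.32069330e+00, -6.65962938e-02]), 'qd': array([ 0.00036008,  0.00031429, -0.00073922, -0.00040666, -0.00049239,
        0.00097109]), 'effort': array([-3.65709147e-04, -5.31801331e+01, -3.52737486e+01,  7.08160177e-02,
        2.43837299e-02, -1.34947290e-04]), 'eef_pos': array([ 153.43204591, -527.88722482,  204.86340599]), 'eef_rot': array([-3.14039795e+00, -8.08189465e-05,  2.82828059e-01]), 'wrist_force': array([-0.17751661,  0.0838178 , -0.24233938]), 'moment': array([-0.02179644, -0.00976434,  0.01135365]), 'finger_force': 0.0, 'finger_gap': 94.09746165057742}
scene [1078.18236625  221.93955212  642.54863804] [-2.37323324 -0.01340117  1.92283148] 388.91103392337504 [-0.03221066  0.          0.          0.          0.        ] 0.996203231292517
top [438.96214102  45.54321241 850.96892929] [-2.96182674  0.0388178  -1.56777527] 387.35042636278314 [-0.01040027  0.          0.          0.          0.        ] 0.9958928571428571
```

View pics/a.png

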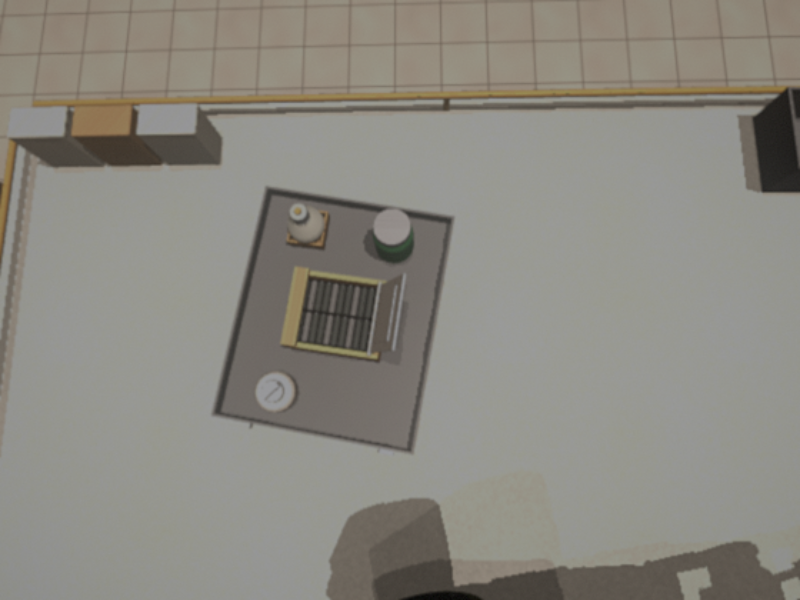

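View pics/b.png

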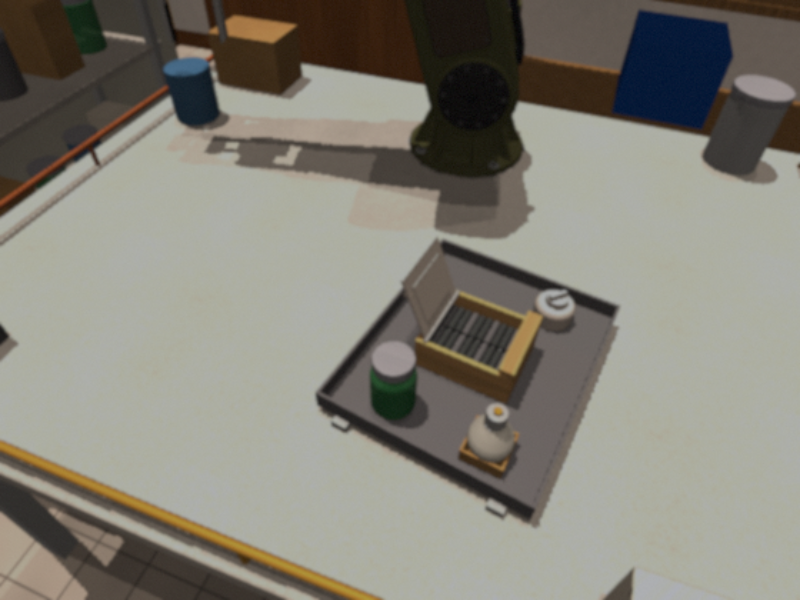

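The top view (800 px wide) shows the lip on the left at about (282–309, 267–348) and the lid leaning right at about (375–405, 275–355). The jar is at (393, 235), the bulb at (305, 225) and the timer at (275, 392). Box +y therefore points roughly along world +y. Next I fit the lip and the lid from depth.

Run:
```python
from h import *
import pickle
cs=pickle.load(open('c0.pkl','rb'))
for n in ('top','scene'):
    c=cs[n]; uv,P=cloud(c); hsv=cv2.cvtColor(c['img'],cv2.COLOR_BGR2HSV)
    H=hsv[uv[:,1],uv[:,0]]
    box=(P[:,0]>250)&(P[:,0]<750)&(P[:,1]>-250)&(P[:,1]<450)
    m=box&(abs(P[:,2]-81)<5)&(H[:,1]>90)&(H[:,0]>12)&(H[:,0]<32)
    q=P[m]; print(n,'lip n',m.sum(),'z',np.median(q[:,2]))
    q2=q[:,:2].astype(np.float32); med=np.median(q2,0); q2=q2[np.linalg.norm(q2-med,axis=1)<75]
    r=cv2.minAreaRect(q2); print(r)
    w,h=r[1]; a=np.radians(r[2])+(0 if w>h else np.pi/2)  # long axis = box x
    a=(a+np.pi/2)%np.pi-np.pi/2
    ex=np.array([np.cos(a),np.sin(a)]); ey=np.array([-ex[1],ex[0]])
    O=np.array(r[0])-61.5*ey; print('yaw',a,'origin',O)
    d=P[:,:2]-O; bx=d@ex; by=d@ey; bz=P[:,2]-16
    m=box&(abs(bx)<46)&(by<0)&(by>-130)&(bz>70)&(bz<165)
    L=np.c_[by,bz][m]; v,V=np.linalg.eigh(np.cov(L.T)); k=V[:,1]; k=k*np.sign(k[1])
    print('lid n',m.sum(),'angle',np.arctan2(k[1],k[0]),'mean',L.mean(0),'top',L[:,1].max(),'y at z52',L.mean(0)[0]+(52-L.mean(0)[1])*k[0]/k[1],'rms',v[0]**.5)
    # rim points
    m=box&(abs(bz-52)<4)&(abs(bx)<70)&(by>-80)&(by<50)&(H[:,1]>90); print('rim x',np.percentile(bx[m],[1,99]),'z',np.median(bz[m]))
    # things
    m=box&(bz>20)&((abs(bx)>64)|(by>80)|(by<-115))
    im=np.zeros((420,560),np.uint8); im[uv[m][:,1],uv[m][:,0]]=1
    N,lab,st,_=cv2.connectedComponentsWithStats(im)
    for i in range(1,N):
        if st[i,4]>60:
            mm=lab[uv[:,1],uv[:,0]]==i; print('thing box xy',bx[mm].mean().round(),by[mm].mean().round(),'world z max',P[mm,2].max().round())
```

```text
top lip n 355 z 79.41834389801852
((579.4735107421875, 222.109130859375), (16.192596435546875, 112.37226867675781), 81.82968139648438)
yaw -0.1425989605682929 origin [570.73336612 161.23335676]
lid n 710 angle 1.993379103480501 mean [-75.29076066 113.49568577] top 146.6211805412688 y at z52 -47.637750735065936 rms 1.054890277732887
rim x [-56.63745049  42.02729813] z 50.825031939573364
thing box xy 33.0 -20.0 world z max 113.0
thing box xy 125.0 72.0 world z max 107.0
thing box xy -123.0 77.0 world z max 69.0
scene lip n 522 z 81.8969145307911
((582.8427734375, 222.97470092773438), (19.932100296020508, 115.19084930419922), 81.89765167236328)
yaw -0.14141265546071669 origin [574.17485219 162.08860119]
lid n 1143 angle 1.9832008781236405 mean [-75.44247172 111.46243485] top 147.1302579975652 y at z52 -49.428073764784315 rms 1.1492109871687644
rim x [-56.60190275  57.37169496] z 52.32609410145426
thing box xy -104.0 76.0 world z max 72.0
thing box xy 120.0 -114.0 world z max 46.0
thing box xy 137.0 -55.0 world z max 115.0
thing box xy 144.0 78.0 world z max 109.0
```

Both cameras agree: box origin ≈ (573, 161.5), yaw ≈ −0.142, lid angle ≈ 1.98, rim height correct. I'll close the fingers, turn the tool so its x lies along box +y, and travel high to a point behind the lid.

arm_command:
  plan:
    - [-1, 0, 0, 0, -0.18]
    - [-1, 0, 0, 0, -0.18]
    - [-1, 0, 0, 0, -0.18]
    - [-1, 0, 0, 0, -0.18]
    - [-1, 0, 0, 0, -0.18]
    - [-1, 0, 0, 0, -0.18]
    - [-1, 0, 0, 0, -0.066]
    - [-1, 0.051, 0.0265, 0, 0]
    - [-1, 0.051, 0.0265, 0, 0]
    - [-1, 0.051, 0.0265, 0, 0]
    - [-1, 0.051, 0.0265, 0, 0]
    - [-1, 0.051, 0.0265, 0, 0]
    - [-1, 0.051, 0.0265, 0, 0]
    - [-1, 0.051, 0.0265, 0, 0]
    - [-1, 0.051, 0.0265, 0, 0]
    - [-1, 0.051, 0.0265, 0, 0]
    - [-1, 0.051, 0.0265, 0, 0]
    - [-1, 0.051, 0.0265, 0, 0]
    - [-1, 0.051, 0.0265, 0, 0]

```text
clock: 2.48
eef_pos: [555.6, 34.5, 205.2]
eef_rot: [-3.141, 0.0, 1.429]
wrist_force: [0.2, -0.4, -0.0]
finger_gap: 0.4
finger_force: 0.0
```

Run:
```python
from h import *
a=-0.142; O=np.array([573,161.5]); ex=np.array([np.cos(a),np.sin(a)]); ey=np.array([-ex[1],ex[0]])
s=manip.read_state(); d=s['eef_pos'][:2]-O; print('tcp box',d@ex,d@ey,s['eef_pos'][2]-16)
c=eyes.camera('wrist'); cv2.imwrite('pics/w1.png',cv2.resize(c['img'],(800,600)))
uv,P=cloud(c); d=P[:,:2]-O; bx=d@ex; by=d@ey; bz=P[:,2]-16
hsv=cv2.cvtColor(c['img'],cv2.COLOR_BGR2HSV)[uv[:,1],uv[:,0]]
m=(abs(bz-65)<4)&(hsv[:,1]>90)&(by>20)&(by<100)&(abs(bx)<80)
if m.sum()>50: print('lip',m.sum(),bz[m].mean(),cv2.minAreaRect(np.c_[bx,by][m].astype(np.float32)))
m=(abs(bx)<46)&(by<-30)&(by>-110)&(bz>70)&(bz<160)
if m.sum()>50: print('lid',m.sum(),np.percentile(by[m],[1,50,99]),np.percentile(bz[m],[1,50,99]))
```

```text
tcp box 0.7880162621501693 -128.17148075308847 189.21220633264045
lid 6951 [-91.41087985 -76.8483813  -57.5414016 ] [ 72.49153229 119.77994038 145.04023296]
```

View pics/w1.png

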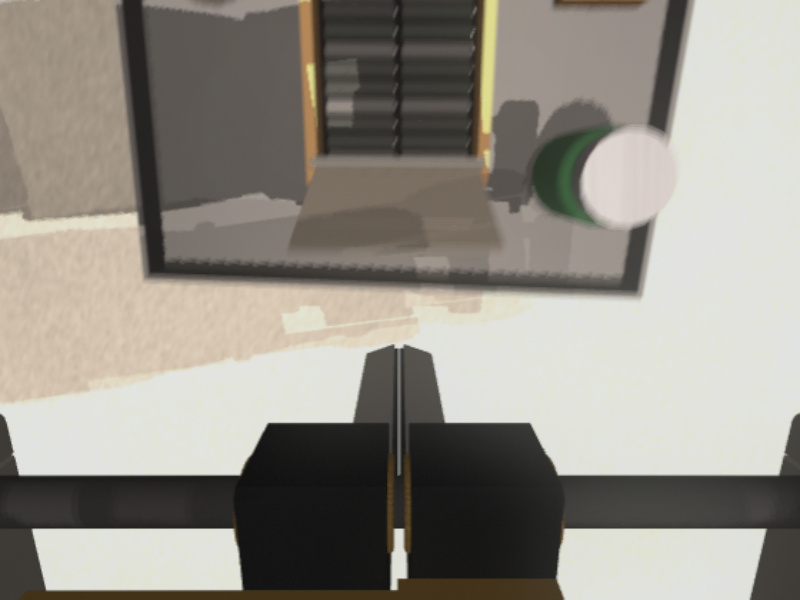

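The lid is centred in the wrist view at (290–503, 155–250), and the fingertips at (398, 350) are aligned with its middle. Next I lower the fingers behind the lid, then push it up to vertical and a bit past.

arm_command:
  plan:
    - [-1, 0, 0, 0.027, 0]
    - [-1, 0, 0, 0.027, 0]
    - [-1, 0, 0, 0.027, 0]
    - [-1, 0.009, 0, 0, 0]
    - [-1, 0.009, 0, 0, 0]
    - [-1, 0.009, 0, 0, 0]
    - [-1, 0.009, 0, 0, 0]
    - [-1, 0.009, 0, 0, 0]
    - [-1, 0.009, 0, 0, 0]
    - [-1, 0.009, 0, 0, 0]
    - [-1, 0.007, 0, 0.0015, 0]
    - [-1, 0.007, 0, 0.0015, 0]
    - [-1, 0.007, 0, 0.0015, 0]
    - [-1, 0.007, 0, 0.0015, 0]

```text
clock: 4.28
eef_pos: [567.8, 123.1, 118.2]
eef_rot: [-3.141, 0.0, 1.429]
wrist_force: [0.6, -1.4, -0.7]
finger_gap: 0.4
finger_force: 0.5
```

```bash
cat > look.py <<'E'
from h import *
import sys
a=-0.142; O=np.array([573,161.5]); ex=np.array([np.cos(a),np.sin(a)]); ey=np.array([-ex[1],ex[0]])
s=manip.read_state(); d=s['eef_pos'][:2]-O; f=s['wrist_force']
print(s['clock'],'tcp box',d@ex,d@ey,s['eef_pos'][2]-16,'F box',f[:2]@ex,f[:2]@ey,f[2])
c=eyes.camera(sys.argv[1]); 
u0,v0=(int(x) for x in sys.argv[3:5]) if len(sys.argv)>3 else (0,0)
w,h=(200,150) if len(sys.argv)>3 else (560,420)
cv2.imwrite('pics/'+sys.argv[2],cv2.resize(c['img'][v0:v0+h,u0:u0+w],(800,600),interpolation=cv2.INTER_CUBIC))
uv,P=cloud(c); d=P[:,:2]-O; bx=d@ex; by=d@ey; bz=P[:,2]-16
for x in (-40,-30,30,40):
    m=(abs(bx-x)<4)&(by>-70)&(by<60)&(bz>52)&(bz<170)
    k=np.argsort(by[m])
    if m.sum(): print(x,np.c_[by[m],bz[m]][k][::max(1,m.sum()//12)].round().astype(int).tolist())
E
python3 look.py scene s2.png 250 140
```

```text
4.275 tcp box 0.23511383067679595 -38.73924722173917 102.22502796588289 F box 0.7598288729563466 -1.2806023287082555 -0.6734826249948788
-40 [[-65, 53], [-61, 53], [-59, 52], [-26, 127], [-24, 127], [-22, 128], [-20, 130], [-17, 131], [-11, 140], [-8, 143], [53, 65], [56, 66], [57, 65], [59, 66]]
-30 [[-65, 53], [-61, 54], [-58, 53], [-50, 63], [-25, 126], [-22, 128], [-19, 129], [-16, 130], [-12, 139], [-8, 142], [53, 65], [55, 63], [58, 68]]
30 [[-64, 54], [-62, 52], [-59, 52], [-51, 62], [-42, 81], [-35, 93], [-25, 126], [-21, 129], [-18, 131], [-14, 135], [-9, 143], [52, 65], [55, 64], [58, 67]]
40 [[-65, 53], [-60, 53], [-52, 60], [-44, 76], [-35, 94], [-27, 124], [-23, 128], [-19, 131], [-16, 131], [-8, 143], [53, 66], [57, 64], [60, 67]]
```

View pics/s2.png

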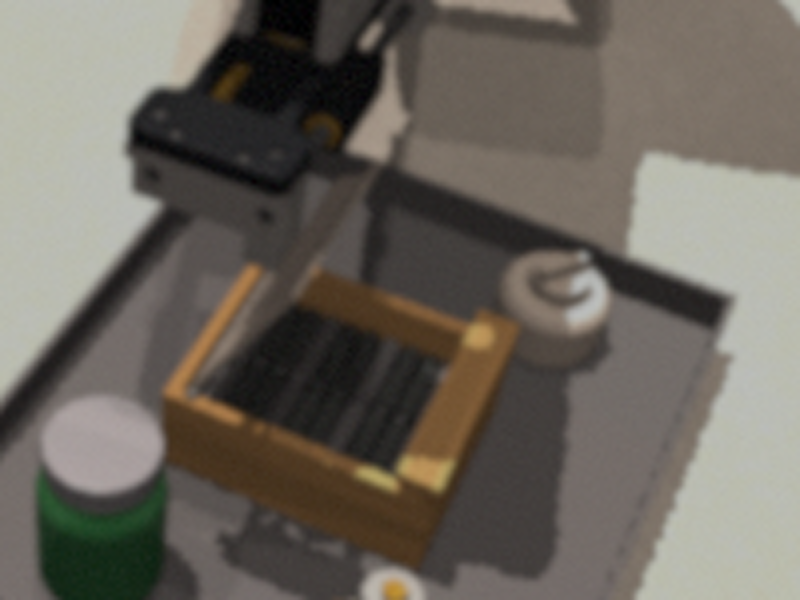

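The lid stands at about 63°, with the fingertips low on its outer face. I continue along the arc to almost flat.

arm_command:
  plan:
    - [-1, 0.0045, 0, 0.004, 0]
    - [-1, 0.0045, 0, 0.004, 0]
    - [-1, 0.0045, 0, 0.004, 0]
    - [-1, 0.0045, 0, 0.004, 0]
    - [-1, 0.0045, 0, 0.004, 0]
    - [-1, 0.002, 0, 0.0044, 0]
    - [-1, 0.002, 0, 0.0044, 0]
    - [-1, 0.002, 0, 0.0044, 0]
    - [-1, 0, 0, 0.0036, 0]
    - [-1, 0, 0, 0.0036, 0]
    - [-1, 0, 0, 0, 0]

```text
clock: 5.7
eef_pos: [571.7, 150.9, 77.7]
eef_rot: [-3.141, 0.0, 1.429]
wrist_force: [1.0, 0.3, 1.9]
finger_gap: 0.4
finger_force: 0.5
```

```bash
python3 look.py scene s3.png 250 140
```

```text
5.7 tcp box 0.22059016333436832 -10.725800329035195 61.74505489352066 F box 0.9269013243001777 0.42587499430041775 1.9027247807957077
-40 [[-7, 61], [-1, 63], [5, 65], [10, 63], [15, 65], [22, 73], [27, 73], [32, 70], [36, 68], [40, 68], [47, 70], [54, 67], [59, 67]]
-30 [[-4, 62], [0, 63], [6, 64], [10, 62], [14, 65], [21, 72], [25, 71], [30, 70], [36, 69], [40, 68], [43, 70], [47, 67], [58, 65]]
30 [[-65, 53], [-49, 58], [-40, 58], [-29, 59], [-18, 61], [-8, 63], [2, 65], [11, 65], [21, 74], [28, 71], [36, 68], [46, 70], [58, 65]]
40 [[-65, 52], [-52, 56], [-41, 57], [-31, 59], [-22, 62], [-13, 62], [-4, 61], [5, 63], [15, 65], [24, 72], [33, 68], [42, 68], [55, 65]]
```

View pics/s3.png

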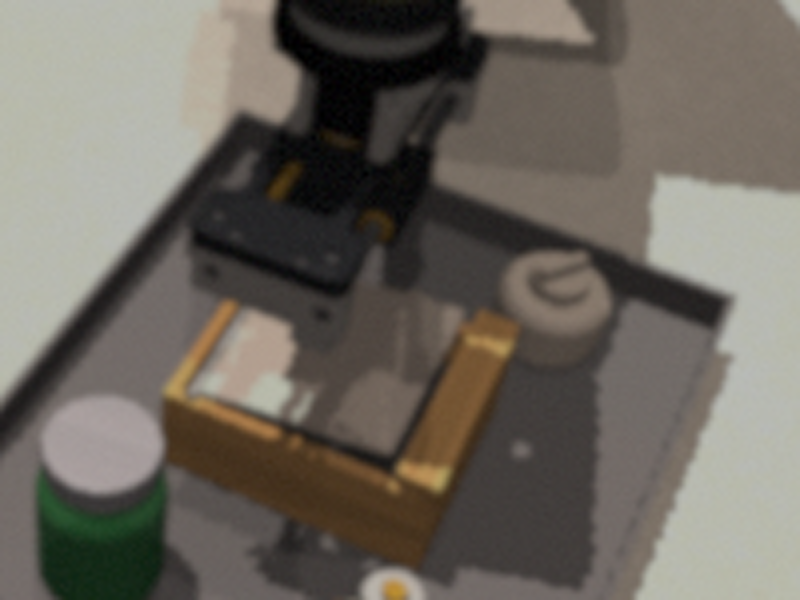

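The lid is nearly flat, and there is still a visible gap between its edge (about (395, 455)) and the lip. The step face is at box y ≈ 19. I move nearer the step and press down.

arm_command:
  plan:
    - [-1, 0.004, 0, 0.001, 0]
    - [-1, 0.004, 0, 0.001, 0]
    - [-1, 0.004, 0, 0.001, 0]
    - [-1, 0, 0, 0.0015, 0]
    - [-1, 0, 0, 0.0015, 0]
    - [-1, 0, 0, 0, 0]

```text
clock: 6.5
eef_pos: [573.4, 162.9, 71.9]
eef_rot: [-3.141, -0.0, 1.429]
wrist_force: [-0.1, -0.0, 0.1]
finger_gap: 0.5
finger_force: 0.5
```

```bash
python3 look.py scene s4.png 250 140
```

```text
6.5 tcp box 0.23582488558107367 1.4476364398914738 55.922392000045164 F box -0.07323264003596672 -0.012786246726383416 0.14022967674692988
-40 [[10, 58], [14, 56], [19, 57], [23, 64], [26, 62], [29, 59], [34, 57], [37, 55], [40, 55], [44, 59], [48, 56], [57, 65], [60, 66]]
-30 [[11, 56], [15, 60], [17, 55], [23, 64], [26, 62], [31, 60], [34, 60], [38, 56], [41, 58], [43, 57], [46, 58], [48, 56], [55, 66], [58, 66]]
30 [[-64, 54], [-50, 55], [-39, 57], [-29, 56], [-19, 56], [-11, 56], [0, 57], [8, 57], [18, 57], [28, 61], [35, 55], [46, 59], [58, 68]]
40 [[-65, 53], [-50, 56], [-40, 56], [-31, 55], [-21, 57], [-12, 57], [-2, 58], [8, 57], [20, 64], [29, 62], [35, 57], [44, 56], [56, 64]]
```

arm_command:
  plan:
    - [-1, 0, 0, 0.001, 0]
    - [-1, 0, 0, 0.001, 0]
    - [-1, 0, 0, 0, 0]

```text
clock: 6.92
eef_pos: [573.7, 162.9, 70.7]
eef_rot: [3.141, -0.0, 1.429]
wrist_force: [-2.5, 1.2, 8.6]
finger_gap: 0.2
finger_force: 3.8
```

The lid is flat and pressed with about 9 N. Now I push it along.

arm_command:
  plan:
    - [-1, 0.002, 0, 0, 0]
    - [-1, 0.002, 0, 0, 0]
    - [-1, 0.002, 0, 0, 0]
    - [-1, 0.002, 0, 0, 0]
    - [-1, 0.002, 0, 0, 0]
    - [-1, 0.002, 0, 0, 0]
    - [-1, 0, 0, 0, 0]

```text
clock: 7.8
eef_pos: [575.4, 174.5, 70.7]
eef_rot: [3.141, 0.0, 1.429]
wrist_force: [-2.1, -1.5, 8.2]
finger_gap: 0.6
finger_force: 3.9
```

```bash
python3 look.py scene s5.png 250 140
```

```text
7.8 tcp box 0.5175253137035583 13.224333572381795 54.670228114712074 F box -1.8630686311119757 -1.8140801062974423 8.227137234631538
-40 [[24, 56], [27, 57], [31, 57], [34, 63], [38, 170], [39, 60], [40, 61], [43, 60], [45, 59], [48, 55], [51, 56], [56, 66], [58, 67]]
-30 [[25, 55], [28, 56], [33, 62], [35, 63], [37, 63], [39, 62], [40, 167], [42, 60], [44, 59], [46, 54], [48, 56], [53, 65], [55, 67], [58, 67]]
30 [[-65, 53], [-38, 55], [-28, 57], [-19, 55], [-10, 56], [-2, 56], [8, 56], [16, 164], [26, 57], [35, 63], [40, 61], [46, 165], [56, 66]]
40 [[-65, 54], [-40, 57], [-32, 54], [-22, 56], [-12, 59], [-2, 56], [9, 57], [16, 56], [23, 56], [33, 62], [40, 58], [47, 55], [56, 66]]
```

View pics/s5.png

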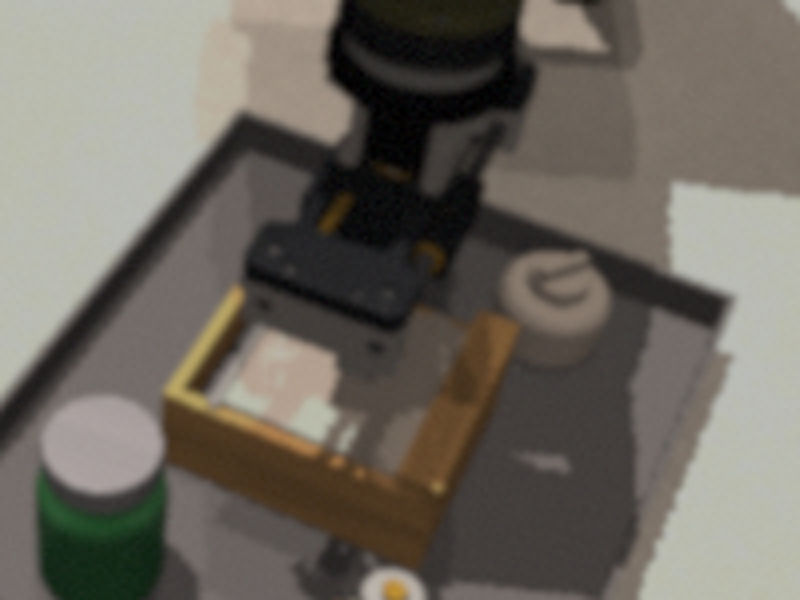

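The lid edge is now under the lip, since the gap at (395, 455) is gone. The lid is moving with the fingertips by friction. I continue.

arm_command:
  plan:
    - [-1, 0.002, 0, 0, 0]
    - [-1, 0.002, 0, 0, 0]
    - [-1, 0.002, 0, 0, 0]
    - [-1, 0.002, 0, 0, 0]
    - [-1, 0, 0, 0, 0]

```text
clock: 8.48
eef_pos: [576.7, 182.0, 70.6]
eef_rot: [3.141, 0.001, 1.429]
wrist_force: [-0.4, -4.3, 7.8]
finger_gap: 1.0
finger_force: 3.6
```

```bash
python3 look.py scene s6.png 250 140
```

```text
8.475 tcp box 0.7821786286431378 20.861120494803963 54.6338898949836 F box 0.21929060225397895 -4.342377848347879 7.782304732982345
-40 [[-65, 53], [-60, 55], [35, 58], [39, 63], [40, 169], [42, 63], [44, 62], [46, 58], [47, 58], [48, 60], [50, 57], [53, 67], [56, 67], [59, 67]]
-30 [[-65, 52], [-61, 53], [-58, 52], [39, 64], [41, 170], [44, 61], [45, 58], [46, 170], [48, 59], [51, 56], [54, 68], [57, 67], [59, 65]]
30 [[-64, 54], [-35, 55], [-24, 56], [-15, 56], [-6, 55], [4, 55], [14, 56], [23, 58], [30, 56], [40, 61], [47, 57], [51, 169], [60, 66]]
40 [[-63, 54], [-36, 56], [-26, 56], [-17, 57], [-10, 55], [-1, 57], [6, 57], [13, 57], [20, 58], [27, 57], [37, 63], [46, 60], [55, 65]]
```

arm_command:
  plan:
    - [-1, 0.002, 0, 0, 0]
    - [-1, 0.002, 0, 0, 0]
    - [-1, 0.001, 0, 0, 0]
    - [-1, 0, 0, 0, 0]

```text
clock: 9.02
eef_pos: [577.5, 186.9, 70.6]
eef_rot: [3.14, 0.001, 1.429]
wrist_force: [0.2, -3.9, 6.9]
finger_gap: 0.6
finger_force: 3.3
```

arm_command:
  plan:
    - [-1, 0.001, 0, 0, 0]
    - [-1, 0.001, 0, 0, 0]
    - [-1, 0, 0, 0, 0]

```text
clock: 9.4
eef_pos: [577.7, 188.5, 70.5]
eef_rot: [3.141, 0.002, 1.428]
wrist_force: [-1.0, -6.7, 7.4]
finger_gap: 0.5
finger_force: 5.3
```

```bash
python3 look.py scene s7.png 250 140
```

```text
9.4 tcp box 0.807284360025397 27.392344864152225 54.52631551877967 F box -0.0851718362005292 -6.799259751689244 7.371441578682478
-40 [[-64, 53], [-61, 54], [-58, 53], [43, 61], [45, 61], [47, 59], [48, 58], [49, 57], [51, 56], [53, 66], [54, 169], [55, 66], [57, 67], [58, 66]]
-30 [[-65, 53], [-62, 54], [-60, 55], [44, 59], [46, 58], [48, 58], [49, 168], [50, 55], [51, 56], [53, 66], [54, 169], [56, 66], [57, 66], [59, 66]]
30 [[-65, 54], [-33, 56], [-23, 58], [-14, 56], [-5, 57], [4, 55], [15, 56], [23, 165], [31, 56], [41, 62], [48, 57], [55, 167], [60, 65]]
40 [[-65, 52], [-35, 55], [-26, 57], [-17, 57], [-8, 55], [0, 56], [8, 55], [16, 55], [24, 56], [32, 55], [42, 59], [49, 58], [58, 65]]
```

View pics/s7.png

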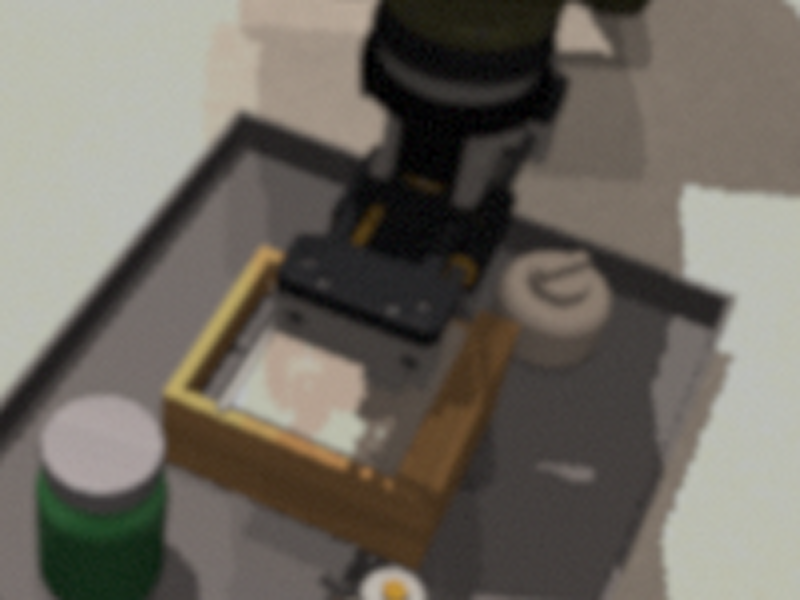

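The fingertips have reached the step: the force is rising and the front is at about 35 mm, which matches the lid being home. One small confirming push.

arm_command:
  plan:
    - [-1, 0.001, 0, 0, 0]
    - [-1, 0, 0, 0, 0]

```text
clock: 9.7
eef_pos: [577.7, 188.7, 70.4]
eef_rot: [3.141, 0.003, 1.428]
wrist_force: [-1.6, -12.2, 8.1]
finger_gap: 0.5
finger_force: 7.9
```

Hard stop reached (12 N, no further travel). I ease the push off while still pressing, then lift straight up and clear.

arm_command:
  plan:
    - [-1, -0.0015, 0, 0, 0]
    - [-1, 0, 0, -0.001, 0]
    - [-1, 0, 0, -0.002, 0]
    - [-1, -0.001, 0, -0.004, 0]
    - [-1, -0.002, 0, -0.01, 0]
    - [-1, 0, 0, -0.03, 0]
    - [-1, 0, 0, -0.05, 0]
    - [-1, -0.03, 0, -0.05, 0]
    - [-1, -0.06, 0, 0, 0]
    - [-1, -0.06, 0, 0, 0]
    - [-1, -0.06, 0, 0, 0]
    - [-1, 0, 0, 0, 0]

```text
clock: 11.2
eef_pos: [546.6, -24.8, 217.8]
eef_rot: [3.141, 0.0, 1.425]
wrist_force: [1.2, 0.2, -0.2]
finger_gap: 0.7
finger_force: 0.0
```

```bash
python3 look.py scene s8.png 250 140
```

```text
11.2 tcp box 0.22507704165198536 -188.1795142775857 201.78253574038033 F box 1.1585462635120287 0.3796075937244015 -0.17104769975211986
-40 [[-64, 54], [-36, 56], [-27, 57], [-16, 59], [-8, 58], [0, 57], [9, 56], [16, 59], [24, 59], [34, 60], [42, 63], [50, 61], [57, 65]]
-30 [[-64, 53], [-36, 56], [-27, 58], [-19, 56], [-11, 59], [-3, 57], [7, 60], [15, 58], [23, 60], [31, 60], [39, 65], [46, 61], [54, 67]]
30 [[-64, 54], [-36, 56], [-26, 56], [-17, 58], [-9, 57], [-1, 57], [8, 59], [16, 59], [24, 57], [32, 58], [40, 66], [47, 64], [54, 67]]
40 [[-65, 53], [-35, 56], [-27, 56], [-18, 57], [-10, 57], [-1, 57], [8, 57], [17, 59], [25, 58], [33, 58], [42, 64], [49, 61], [58, 66]]
```

View pics/s8.png

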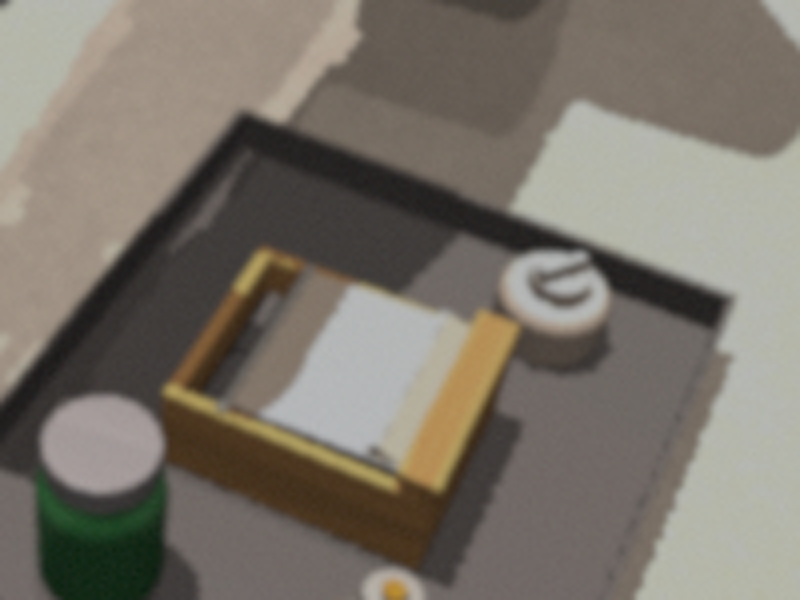

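The lid lies shut with its free edge under the lip (about (400–520, 320–480)). The hinge end shows at box y ≈ −36, which is full travel. The jar and timer are unmoved, the bulb's cap is still at (390, 590), and the robot is clear.

```bash
python3 -c "
from cell import ticket
print(ticket.sign_off())"
```

```text
the job is handed in; nothing more can be done
None
```

The box is shut: the lid was pushed flat and slid along to its hard stop, it stayed tucked under the lip after I let go, and I handed the job in at about 11 s with the robot clear and the jar, bulb and timer where they stood.

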